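# Move the blower resistor from the broken air duct to the new one

## Task

Move the blower resistor from the air duct with the broken-off foot to the other, empty one: pinch its two sprung tabs together and draw it straight up out of the old duct, then fit it in the opening on top of the new duct and leave it snapped in fully home, level and held by both tabs. It is old plastic, so go gently: do not crush the tabs, do not tug at it while a tab still holds, and do not force it in.

Things in the scene. Friction and masses are not known exactly. Their poses are not given: they have to be found in the camera images.
- resistor: Blower resistor, one cream nylon part, 80 to 115 g. Origin: centre of its flange's underside; z up, x along the flange (72 x 24 x 4 mm), y from tab to tab; in the old duct its axes are the duct's. Plug shroud 36 x 18 mm stands on the flange, top 38 mm up. Below the flange an insert 46 x 39 mm reaches 37 mm down; its lowest 11 mm taper to 43 x 30 mm.
- resistor_pads (a point): Point on the resistor midway between the finger pads of its two sprung tabs, 24.5 mm above its origin, same axes: the place to pinch, fingers closing along y. Pads 20 mm wide, 15 to 36 mm above the flange's underside. At rest their outer faces are 54 mm apart here (60 mm at the top); pressed to their stops they are upright and 34 mm apart, with 4 N on each.
- resistor_tab_left: Sprung tab on the resistor's +y side, a strip 18 mm wide hinged at the insert's foot (this origin, 36 mm below the flange's underside, 11.5 mm from the middle) and standing up past the flange. At rest it leans out 0.17 rad. Its hook catches under the plate and lets go when its pad is 7 mm in from rest (40 mm or less across both). Over 30 N of finger force on a pad cracks it.
- resistor_tab_right: The like sprung tab on the resistor's -y side, its mirror image. Both tabs must be in for the resistor to come out: pulling while one still holds only jams it, and over 20 N on a hook breaks it. The pads rise about 2 mm as they swing in: let the hand follow.
- old_duct: Old air duct that holds the resistor: black moulded box 110 x 84 mm, 58 mm high, open at both ends, one of its four feet broken off; a bright metal plate 92 x 78 x 5 mm lies on top. Fixed to the tray. Origin: middle of its underside; z up, x along the duct, y across.
- new_duct: New air duct, the same with all four feet, its opening empty. Fixed. Origin: middle of its underside; z up, x along, y across. Its plate is screwed down in slots: the opening is centred in y but its centre may lie up to 9 mm either way along x from over the origin; look or feel for it. Over 35 N between resistor and either duct breaks it.
- new_duct_face (a point): Point on the top face of the new duct's plate, over the duct's origin (63 mm up; same axes). The opening is 48 mm (x) by 41 mm (y), through a 5 mm plate, nothing below for 45 mm but sprung terminals. With the tabs pinched the resistor drops in freely, 1 mm play a side, either way round; from 8 mm above home the terminals push up, 1.5 to 3.5 N.
- old_duct_face (a point): The same point on the old duct. When snapped in, a resistor's flange rides 1.5 to 3 mm above this face, lifted by the terminals until its hooks bear under the plate; let go when not hooked, it stands 8 mm or more proud. Unpinched tabs also snap in when the resistor is pushed straight down with some 12 to 18 N.

How it is judged:
On the way:
1. the resistor is drawn clear above the old duct (z of resistor_pads in the frame of old_duct above 0.135 m), for 0.2 s.
At the end, for the whole second after the job is handed in: the resistor sits snapped in the new duct's opening: its flange's underside no more than 4 mm above the plate (pinching point 87 to 91.5 mm above the duct's origin), within 3 mm of the duct's middle line, level within 0.04 rad and lined up with the duct within 0.08 rad, and stays so when let go (z of resistor_pads in the frame of new_duct between 0.087 and 0.0915 m and y of resistor_pads in the frame of new_duct between -0.003 and 0.003 m and x of resistor_pads in the frame of new_duct between -0.013 and 0.013 m and angle between resistor_pads's own z axis and vertical below 0.04 rad and angle between the x axis of resistor_pads and the x axis of new_duct, either way round below 0.08 rad); the robot touches nothing.
It fails at once if a tab is squeezed with more than 30 N (it cracks) (contact force between the fingers and resistor_tab_left above 30 N or contact force between the fingers and resistor_tab_right above 30 N).
It fails at once if a hook is tugged: a tab bears on the old duct with more than 20 N (contact force between any of resistor_tab_left, resistor_tab_right and old_duct above 20 N).
It fails at once if the resistor is forced against either duct with more than 35 N (contact force between resistor and old_duct above 35 N or contact force between resistor and new_duct above 35 N).
It also fails if it takes over 51 s, if anything falls off the work surface, if the arm or the gripper's body presses on something with over 40 N, if the wrist force passes 120 N, or if a joint passes its speed limit or range.

## Robot

A 7-joint arm with a two-finger parallel gripper is mounted at the origin on a cart in front of the work surface, level with it; the furniture and walls round the work are solid. World frame = base frame: x ahead of the robot, y to its left, z up, the work surface at z = 0. Lengths are in m, angles in rad, forces in N, time in s.
With the tool pointing down it reaches from about 0.425 to 0.925 m from the base axis. Payload 6.8 kg.
Tool frame: the origin (TCP) lies at the centre of the arm's flange, where the gripper is bolted on; the fingertips stand 173 mm ahead of it and the grasp point (between the pads) lies 155 mm ahead of it (finger_overhang is the distance from the TCP to the fingertips, in m); y points along the fingers, z is the direction in which the jaws open and shut, and the axes are right-handed (so a half turn about y gives the same grasp; the last joint's range is limited). The gripper opens to 85 mm and grips with 20 to 120 N. Pads are 22 mm wide; open, the fingers measure 114 mm over their backs; the gripper's body (76 mm by 85 mm) begins 54 mm behind the grasp point. The pads swing forward as they close: fully open they stand 13 mm farther back than shut.
Start: joints at [-1.446, 0.477, 0.022, 1.555, -0.011, 1.109, -0.083], TCP at [0.156, 0.657, 0.405] pointing down, gripper open.
Joint ranges: [-2.96, 2.96], [-0.34, 2.1], [-1.41, 1.46], [0.24, 2.44], [-1.37, 4.51], [0.17, 1.92], [-2.96, 2.96]. Speed limits (rad/s): [2.39, 2.39, 3.14, 3.14, 3.14, 3.14, 3.14].

## Interface

Orientations are given as a rotation vector (axis times angle).
In Python, from bench import get_obs, grab_frame, hand_in, finger_overhang gives the robot as it stands. The module is installed in compiled form; this text tells all that it offers.
- The arm moves only by the shell command python3 -m jog 'ROWS' [FORCE]. ROWS is JSON, a list of rows, each a list of 3 entries, a list of its own where there are three numbers: the shift along the tool's x, y, z in cm, then the turn about the tool's y in rad, then the gripper command: -1 is fully open, 1 is shut, values between are in proportion. In form: [[[x, y, z], twist, gripper], ...]. A call has 1 to 10 rows; each row is the pose to reach, as a shift and turn from the pose commanded when the call began, along the tool's axes at that moment; what a row does not reach only later rows make up. A row lasts 1/8 s, in which the tool goes at most 62.5 mm and 10.7 degrees, less where a joint would pass 70% of its speed; a pose out of reach is approached as far as the arm can. A call with a gripper value outside its range is refused whole. The fingers move at their own pace and stop on an object; FORCE is the grip in N (left out, the last holds). Time passes only in rows, so rows that repeat a pose let the fingers close. It gives the time, the measured TCP pose, the force and the opening at its end, in the units of the state.
- get_obs(): the state, without advancing time (a new reading comes with each control period).
- grab_frame(name): name is "side" or "top" or "wrist"; returns a dict with "image" (480x640x3 uint8, blue, green, red), "fx", "fy", "cx", "cy" (pixels), "origin" and "rotation" of the camera in the world. Camera axes: x right, y up, looking along -z (the intrinsics and any distortion apply to the point x, -y, -z); pixel columns grow to the right and rows downward; lengths in m; the calibration is good to about 2 mm. The wrist camera is an equidistant fisheye: a pixel r from the principal point sees the ray r / f radians off the axis. A picture is of the moment at which its call begins. There is no depth.
- hand_in(): hands the job in, once; it reports no verdict.
The state is a dict: "clock": time; "joints": joint angles; "qvel": joint speeds; "tau": joint torques, N m; "tcp_pos": TCP position; "orientation": TCP orientation; "contact_force": force on the tool from outside, world axes, zero at the start; "moment": the same for the moment, N m; "grip_width": finger opening in m.
Only numpy, scipy, OpenCV 4.12 (cv2) and the standard library are available. Lean on these libraries where they do the work, as an engineer would, in place of code of your own. Each camera call takes 0.05 s, during which the arm holds its last target.

## Working session

There is one attempt and no reset: what is moved stays moved. The work goes in short steps, Python scripts to look and compute and a shell command to move; the robot and the scene stay as the last step left them, time stands still between calls to the robot, and variables do not carry over. Pictures are saved under pics/ and viewed, and the job is handed in when it is done.

```bash
mkdir -p pics; ls
cat > h.py <<'E'
import numpy as np, cv2
from bench import get_obs, grab_frame, hand_in, finger_overhang
from scipy.spatial.transform import Rotation as R
E
python3 - <<'E'
from h import *
o=get_obs()
for k,v in o.items(): print(k,np.round(v,4))
print(finger_overhang)
print(R.from_rotvec(o['orientation']).as_matrix().round(3))
for n in ("side","top","wrist"):
    f=grab_frame(n); cv2.imwrite(f"pics/a_{n}.png",f["image"])
    print(n,f["fx"],f["fy"],f["cx"],f["cy"],np.round(f["origin"],4),np.round(f["rotation"],4).tolist(),[k for k in f])
E
```

```text
pics
clock 0.0
joints [-1.4461  0.4778  0.0224  1.5565 -0.0115  1.1093 -0.0831]
qvel [ 0.0004 -0.0006 -0.0006 -0.0016  0.001   0.0007 -0.0013]
tau [ 1.20000e-03 -5.96456e+01  1.60750e+00 -2.81200e+01  1.24000e-02
  9.20000e-03  0.00000e+00]
tcp_pos [0.1557 0.6565 0.4037]
orientation [-1.5649  0.1829 -0.1828]
contact_force [0.1891 0.6186 0.2506]
moment [-0.0259  0.0139 -0.0591]
grip_width 0.0854
0.1734
[[ 0.973 -0.     0.231]
 [-0.231 -0.002  0.973]
 [ 0.    -1.    -0.002]]
side 444.35325996718154 444.35325996718154 308.2998950360478 238.44492801626407 [ 0.2516 -0.6115  0.5308] [1.0267, -0.1668, -0.2573] ['image', 'fx', 'fy', 'cx', 'cy', 'origin', 'rotation']
top 588.8176956890378 588.8176956890378 305.3954892210027 236.21004515071357 [0.3096 0.0958 1.0074] [0.1288, -0.1398, -1.583] ['image', 'fx', 'fy', 'cx', 'cy', 'origin', 'rotation']
wrist 371.64829954431775 371.64829954431775 313.9150765008217 246.3134182848755 [0.0747 0.6761 0.3721] [-0.2806, -0.2194, 1.3256] ['image', 'fx', 'fy', 'cx', 'cy', 'origin', 'rotation']
```

View pics/a_top.png

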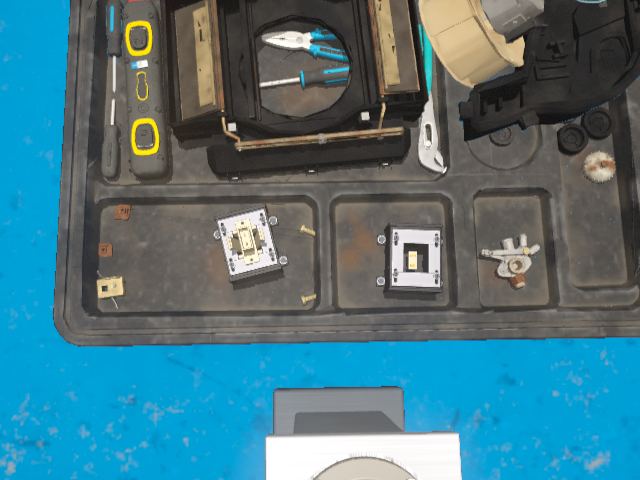

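View pics/a_side.png

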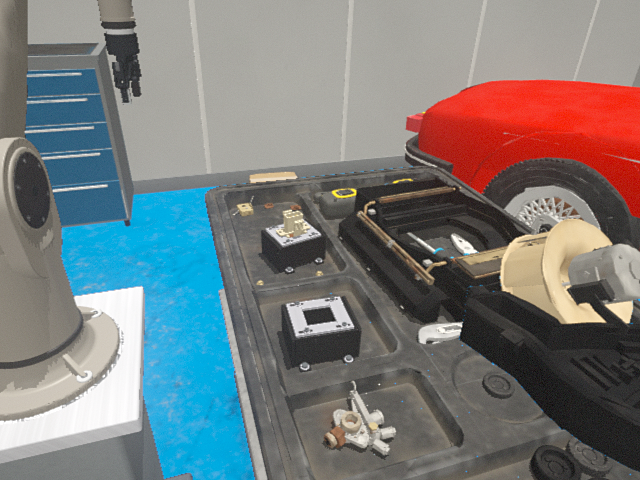

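View pics/a_wrist.png

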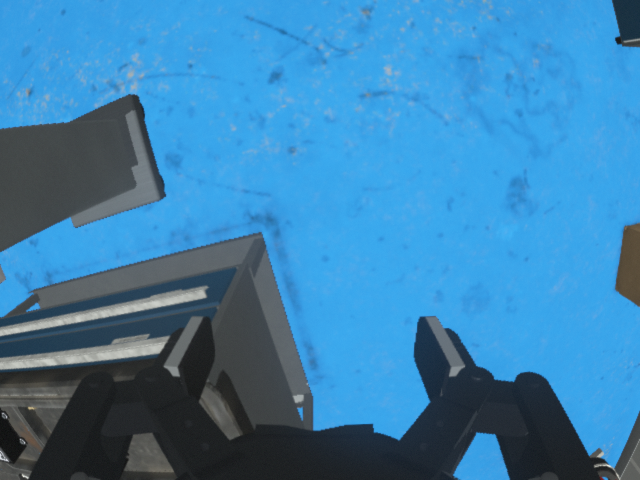

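Run:
```python
import cv2,numpy as np
t=cv2.imread('pics/a_top.png'); s=cv2.imread('pics/a_side.png')
a=cv2.resize(t[195:295,205:305],None,fx=4,fy=4,interpolation=cv2.INTER_CUBIC)
b=cv2.resize(t[210:310,365:465],None,fx=4,fy=4,interpolation=cv2.INTER_CUBIC)
cv2.imwrite('pics/b_top.png',np.hstack([a,b]))
a=cv2.resize(s[195:295,245:345],None,fx=4,fy=4,interpolation=cv2.INTER_CUBIC)
b=cv2.resize(s[280:380,270:370],None,fx=4,fy=4,interpolation=cv2.INTER_CUBIC)
cv2.imwrite('pics/b_side.png',np.hstack([a,b]))
```

```text
(no output)
```

View pics/b_top.png

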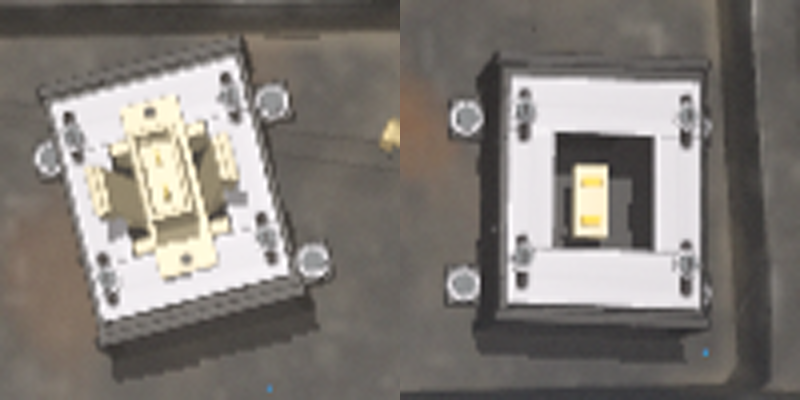

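View pics/b_side.png

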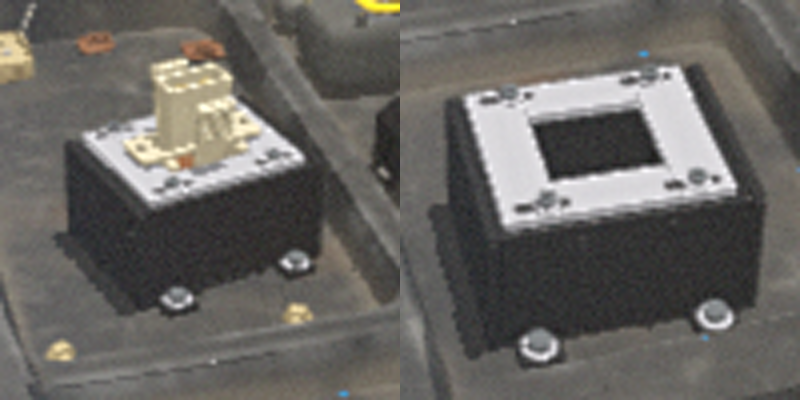

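```bash
cat >> h.py <<'E'
def proj(f,P):
    Rm=R.from_rotvec(np.array(f['rotation'])).as_matrix()
    p=(np.atleast_2d(P)-f['origin'])@Rm
    x,y,z=p[:,0],-p[:,1],-p[:,2]
    if f.get('fish'):
        r=np.hypot(x,y); th=np.arctan2(r,z); k=th/np.maximum(r,1e-12)
        return np.c_[f['cx']+f['fx']*x*k, f['cy']+f['fy']*y*k]
    return np.c_[f['cx']+f['fx']*x/z, f['cy']+f['fy']*y/z]
def ray(f,uv):
    uv=np.atleast_2d(uv).astype(float)
    a=(uv[:,0]-f['cx'])/f['fx']; b=(uv[:,1]-f['cy'])/f['fy']
    if f.get('fish'):
        th=np.hypot(a,b); s=np.sinc(th/np.pi); d=np.c_[a*s,-b*s,-np.cos(th)]
    else: d=np.c_[a,-b,-np.ones(len(a))]
    return d@R.from_rotvec(np.array(f['rotation'])).as_matrix().T
def onz(f,uv,z):
    d=ray(f,uv); t=(z-f['origin'][2])/d[:,2:]
    return f['origin']+d*t
def meta(n):
    f=grab_frame(n); 
    if n=='wrist': f['fish']=True
    return f
E
python3 - <<'E'
from h import *
import pickle
from scipy.optimize import least_squares
T=meta('top');S=meta('side'); pickle.dump((T,S),open('cams.pkl','wb'))
ot=np.array([[48,103],[238,58],[292,275],[100,318]])/4+[205,195]
nt=np.array([[103,75],[305,75],[306,303],[108,306]])/4+[365,210]
os_=np.array([[82,130],[230,97],[305,160],[152,210]])/4+[245,195]
ns=np.array([[62,97],[283,67],[338,192],[108,230]])/4+[270,280]
print(onz(T,ot,.065).round(4),onz(T,nt,.065).round(4),onz(S,os_,.065).round(4),onz(S,ns,.065).round(4),sep='\n')
def fit(pt,ps,base):
    def res(q):
        c,s=np.cos(q[3]),np.sin(q[3])
        P=np.array([[a*.046,b*.039] for a,b in base])
        W=np.c_[q[0]+c*P[:,0]-s*P[:,1],q[1]+s*P[:,0]+c*P[:,1],np.full(4,q[2])]
        o=[]
        if pt is not None:o.append(proj(T,W)-pt)
        if ps is not None:o.append(proj(S,W)-ps)
        return np.concatenate(o).ravel()
    m=onz(T,pt,.065).mean(0) if pt is not None else onz(S,ps,.065).mean(0)
    best=None
    for y0 in (0,.2,-.2,1.57):
        r=least_squares(res,[m[0],m[1],.065,y0])
        if best is None or r.cost<best.cost: best=r
    return best.x.round(4),np.abs(best.fun).max().round(2), best.fun.round(1)
# top order TL,TR,BR,BL ; image up ~ +x world?
bt=[(1,1),(1,-1),(-1,-1),(-1,1)]
for nm,pt,ps in (('old',ot,None),('new',nt,None)): print(nm,fit(pt,ps,bt))
print(np.round(T['origin'],3),np.round(R.from_rotvec(T['rotation']).as_matrix(),2))
E
```

```text
[[0.4998 0.2315 0.065 ]
 [0.5173 0.154  0.065 ]
 [0.4276 0.1327 0.065 ]
 [0.4115 0.2099 0.065 ]]
[[ 0.482  -0.0514  0.065 ]
 [ 0.4807 -0.1337  0.065 ]
 [ 0.3879 -0.1289  0.065 ]
 [ 0.388  -0.0495  0.065 ]]
[[0.4112 0.2089 0.065 ]
 [0.4982 0.2244 0.065 ]
 [0.5167 0.1472 0.065 ]
 [0.4277 0.12   0.065 ]]
[[ 0.3889 -0.0531  0.065 ]
 [ 0.4836 -0.0589  0.065 ]
 [ 0.477  -0.1374  0.065 ]
 [ 0.3862 -0.1334  0.065 ]]
old (array([0.4635, 0.1818, 0.068 , 0.2273]), np.float64(0.75), array([ 0.6, -0.3, -0.2, -0.3, -0.5, -0.2,  0.1,  0.7]))
new (array([ 0.4317, -0.0864,  0.0876, -0.0247]), np.float64(1.08), array([ 0.4, -0.4, -1.1, -0. ,  0.5,  0.8,  0.2, -0.4]))
[0.31  0.096 1.007] [[-0.02  0.99 -0.17]
 [-1.   -0.02  0.01]
 [ 0.01  0.17  0.99]]
```

```bash
cat > fitp.py <<'E'
from h import *
from scipy.optimize import least_squares
def fitrect(obs,hx,hy,q0,fixz=None):
    """obs: list of (cam, pixels Nx2, signs Nx2)"""
    def res(q):
        o=[]
        z=q[3] if fixz is None else fixz
        c,s=np.cos(q[2]),np.sin(q[2])
        for f,p,b in obs:
            P=np.array(b)*[hx,hy]
            W=np.c_[q[0]+c*P[:,0]-s*P[:,1],q[1]+s*P[:,0]+c*P[:,1],np.full(len(P),z)]
            o.append((proj(f,W)-p).ravel())
        return np.concatenate(o)
    r=least_squares(res,q0 if fixz is None else q0[:3])
    return r.x.round(4),r.fun.round(1)
E
python3 - <<'E'
from fitp import *
import pickle
T,S=pickle.load(open('cams.pkl','rb'))
def sub(f,p):
    g=cv2.cvtColor(f['image'],cv2.COLOR_BGR2GRAY)
    return cv2.cornerSubPix(g,p.astype(np.float32).reshape(-1,1,2).copy(),(3,3),(-1,-1),(3,50,.01)).reshape(-1,2)-0
ot=np.array([[48,103],[238,58],[292,275],[100,318]])/4+[205,195]
nt=np.array([[103,75],[305,75],[306,303],[108,306]])/4+[365,210]
os_=np.array([[82,130],[230,97],[305,160],[152,210]])/4+[245,195]
ns=np.array([[62,97],[283,67],[338,192],[108,230]])/4+[270,280]
bt=[(1,1),(1,-1),(-1,-1),(-1,1)]; bs=[(-1,1),(1,1),(1,-1),(-1,-1)]
for pt,ps,q in ((ot,os_,[.463,.18,.22,.066]),(nt,ns,[.433,-.09,-.02,.066])):
    print(fitrect([(T,pt,bt),(S,ps,bs)],.046,.039,q))
    print(fitrect([(T,sub(T,pt),bt),(S,sub(S,ps),bs)],.046,.039,q))
# opening in top
no=np.array([[154,133],[255,135],[255,249],[154,249]])/4+[365,210]
print(fitrect([(T,no,bt)],.024,.0205,[.433,-.09,-.02],fixz=.066))
print(fitrect([(T,sub(T,no),bt)],.024,.0205,[.433,-.09,-.02],fixz=.066))
E
```

```text
(array([0.465 , 0.1824, 0.2314, 0.0605]), array([ 0.8, -0.1, -0.4, -0.3, -0.6, -0.6,  0.4,  0.4,  0. ,  1.6,  0.3,
        0.3, -0.3, -0.1, -0.9, -1.7]))
(array([0.4662, 0.183 , 0.2229, 0.06  ]), array([ 0.2, -0.8, -0.1, -1. ,  0.1,  0.4, -0.2,  0.7,  1.1,  1.1, -1.3,
       -0.8,  0.3,  0.3, -1. , -0.3]))
(array([ 0.4351, -0.0917, -0.0366,  0.0615]), array([ 1.6,  0. , -1.3,  1. , -0.4,  0.3,  0.6, -1.5,  0.7,  0.7, -1.6,
        0.2,  0.3, -0.7,  0.2, -0.4]))
(array([ 0.4346, -0.0901, -0.0558,  0.0613]), array([-0.2, -0.4,  0. , -0.2,  0.2,  0.6, -0. ,  0.3,  0.6, -0. , -0.4,
        0.4, -0.3, -0.1,  0.4, -0.3]))
(array([ 0.4335, -0.0902, -0.0396]), array([-0.2, -0.4, -0.1, -0.3,  0.3,  0.7,  0. ,  0.1]))
(array([ 0.4341, -0.0893, -0.0583]), array([-0.3, -0.3,  0.4, -0.3,  0. ,  0.3, -0.1,  0.3]))
```

```bash
python3 -m jog '[[[4,0,-4],-0.05,-1],[[9,0,-8.5],-0.1,-1],[[14,0,-13],-0.15,-1],[[18.5,1,-17.5],-0.2,-1],[[23,2,-22],-0.25,-1],[[27.5,3,-26],-0.3,-1],[[31.5,4,-30],-0.36,-1],[[35.5,5,-34],-0.41,-1],[[39,6,-37],-0.456,-1],[[41.1,7,-39],-0.456,-1]]' 40
python3 -m jog '[[[0,0,0],0,-1],[[0,0,0],0,-1]]'
cat > snap.py <<'E'
from fitp import *
import sys,pickle
tag=sys.argv[1]; cams=sys.argv[2:]
o=get_obs(); Rm=R.from_rotvec(o['orientation']).as_matrix()
print('t',round(o['clock'],3),'tcp',o['tcp_pos'].round(4) if hasattr(o['tcp_pos'],'round') else np.round(o['tcp_pos'],4),'yawz',round(np.arctan2(Rm[1,2],Rm[0,2]),4),'down',Rm[:,1].round(3),'F',np.round(o['contact_force'],2),'w',round(o['grip_width'],4))
for n in cams:
    f=meta(n); pickle.dump(f,open(f'pics/{tag}_{n}.pkl','wb')); cv2.imwrite(f'pics/{tag}_{n}.png',f['image'])
E
python3 snap.py c wrist
```

```text
clock: 1.5
tcp_pos: [0.4669, 0.18, 0.3346]
orientation: [-1.564, -0.174, 0.173]
contact_force: [-0.4, 0.9, 0.4]
grip_width: 0.0851
clock: 1.75
tcp_pos: [0.4654, 0.1832, 0.3348]
orientation: [-1.563, -0.176, 0.176]
contact_force: [-0.1, 0.8, 0.3]
grip_width: 0.085
t 1.75 tcp [0.4654 0.1832 0.3348] yawz 1.7946 down [-0.     0.001 -1.   ] F [-0.06  0.83  0.27] w 0.085
```

View pics/c_wrist.png

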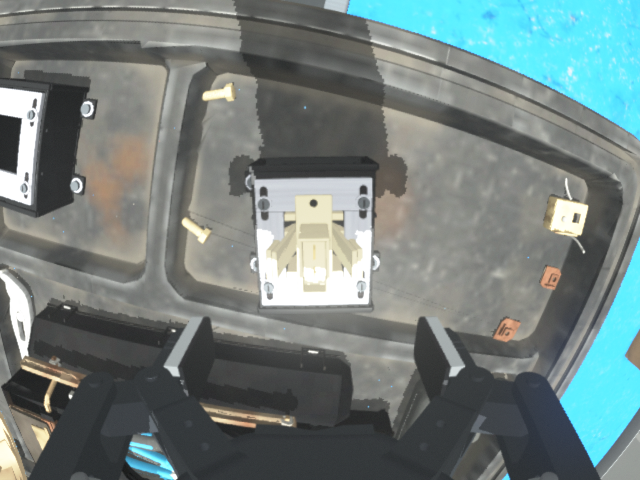

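Run:
```python
import cv2
t=cv2.imread('pics/c_wrist.png')
cv2.imwrite('pics/c2.png',cv2.resize(t[150:320,235:395],None,fx=3.5,fy=3.5,interpolation=cv2.INTER_CUBIC))
```

```text
(no output)
```

View pics/c2.png

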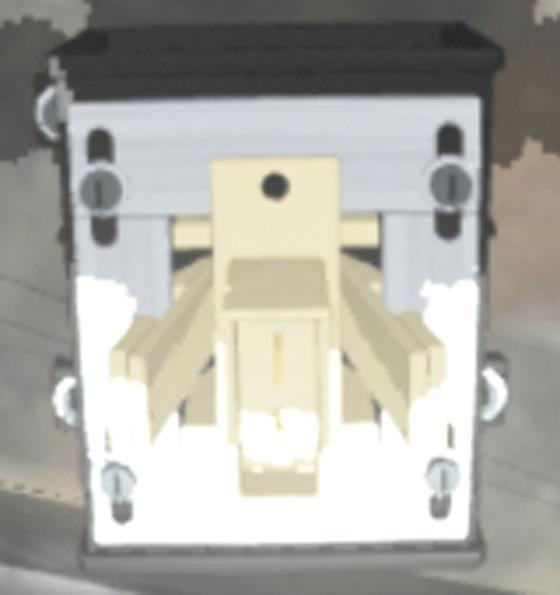

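Run:
```python
from fitp import *
import pickle
T,S=pickle.load(open('cams.pkl','rb')); W=pickle.load(open('pics/c_wrist.pkl','rb'))
cp=np.array([[71,100],[481,95],[472,541],[93,543]])/3.5+[235,150]
b=[(-1,-1),(-1,1),(1,1),(1,-1)]
print(fitrect([(W,cp,b)],.046,.039,[.466,.183,.223,.063]))
for z in (.061,.063,.065): print(z,fitrect([(W,cp,b)],.046,.039,[.466,.183,.223],fixz=z))
x=onz(W,np.array([[212,157],[340,157]])/3.5+[235,150],.069); print('flange edge',x.round(4), x.mean(0).round(4))
# tab tops at z~.063+.002+.036
x=onz(W,np.array([[112,350],[112,440],[443,345],[443,435]])/3.5+[235,150],.100);print('tabs',x.round(4))
print('shroud top rear corners',onz(W,np.array([[222,308],[331,308]])/3.5+[235,150],.105).round(4))
print('tcp',get_obs()['tcp_pos'])
```

```text
(array([0.4631, 0.1836, 0.2367, 0.0639]), array([-1.1,  0.3,  1.3,  0.2, -0.9, -0.7,  0.6,  0. ]))
0.061 (array([0.4639, 0.1838, 0.2367]), array([-0.3,  0.9,  0.6,  0.9, -1.5, -1.5,  1.2, -0.8]))
0.063 (array([0.4633, 0.1837, 0.2367]), array([-0.8,  0.5,  1.1,  0.4, -1.1, -0.9,  0.8, -0.3]))
0.065 (array([0.4628, 0.1836, 0.2367]), array([-1.4,  0.1,  1.6,  0. , -0.7, -0.4,  0.4,  0.3]))
flange edge [[0.4312 0.1637 0.069 ]
 [0.426  0.1865 0.069 ]] [0.4286 0.1751 0.069 ]
tabs [[0.4604 0.1544 0.1   ]
 [0.4765 0.1573 0.1   ]
 [0.4474 0.2079 0.1   ]
 [0.4631 0.2122 0.1   ]]
shroud top rear corners [[0.4476 0.1706 0.105 ]
 [0.4438 0.1876 0.105 ]]
tcp [0.46524497 0.18360392 0.33495324]
```

```bash
python3 -m jog '[[[-0.18,2,0.05],-0.008,-1],[[-0.18,4.5,0.05],-0.008,-1],[[-0.18,7,0.05],-0.008,-1],[[-0.18,8.5,0.05],-0.008,-0.5],[[-0.18,9,0.05],-0.008,-0.5],[[-0.18,9,0.05],-0.008,-0.5],[[-0.18,9,0.05],-0.008,-0.5]]' 20; python3 snap.py d wrist side
```

```text
clock: 2.68
tcp_pos: [0.4641, 0.1828, 0.2454]
orientation: [-1.563, -0.182, 0.181]
contact_force: [0.1, 0.0, 0.3]
grip_width: 0.064
t 2.675 tcp [0.4641 0.1828 0.2454] yawz 1.802 down [ 0.001  0.001 -1.   ] F [0.07 0.03 0.32] w 0.064
```

View pics/d_wrist.png

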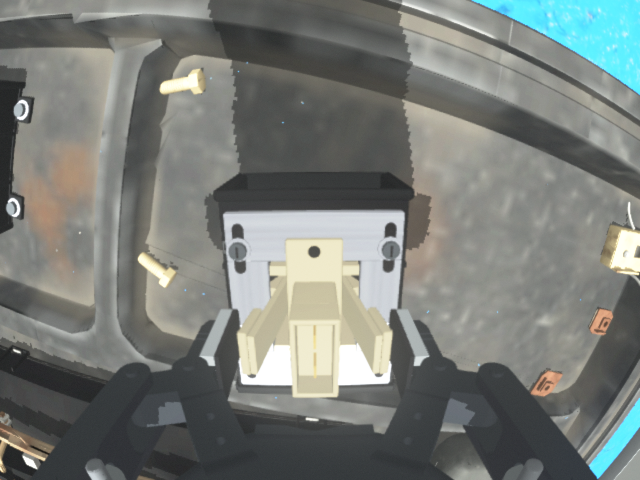

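Run:
```python
import cv2
t=cv2.imread('pics/d_side.png')
cv2.imwrite('pics/d2.png',cv2.resize(t[130:290,215:375],None,fx=3.7,fy=3.7,interpolation=cv2.INTER_CUBIC))
```

```text
(no output)
```

View pics/d2.png

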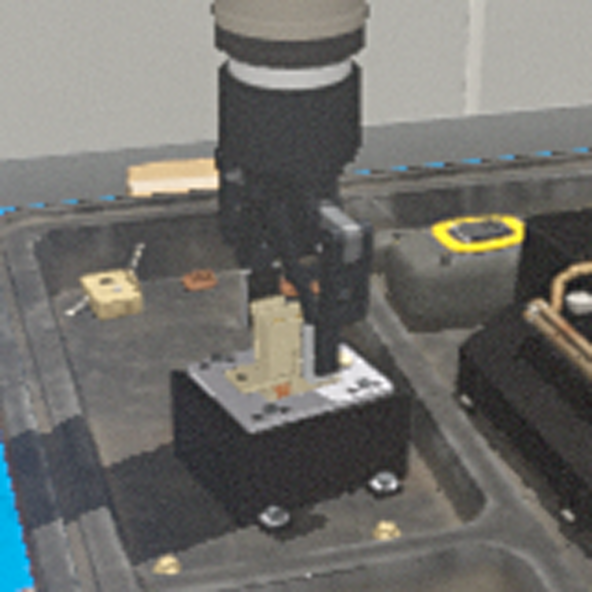

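Run:
```python
import cv2
t=cv2.imread('pics/d_wrist.png')
cv2.imwrite('pics/d3.png',cv2.resize(t[200:420,195:435],None,fx=3.2,fy=2.7,interpolation=cv2.INTER_CUBIC))
```

```text
(no output)
```

View pics/d3.png

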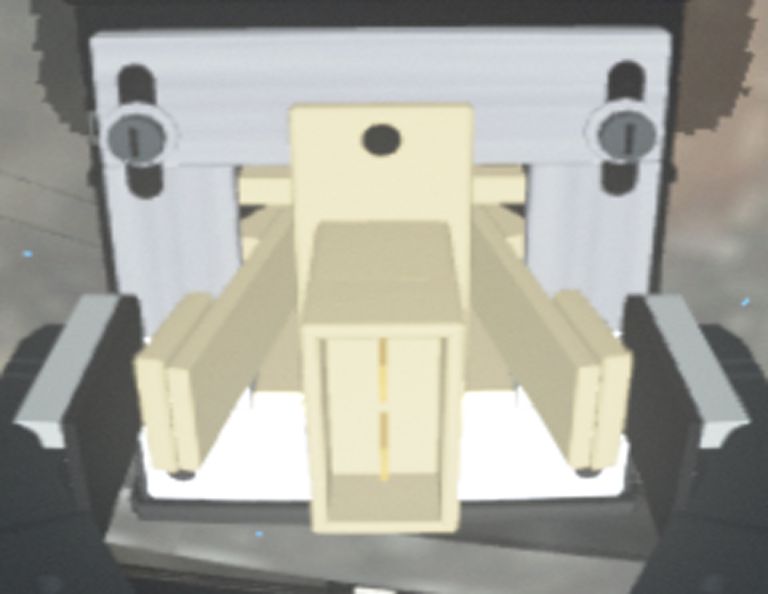

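Run:
```python
from fitp import *
import pickle
W=pickle.load(open('pics/d_wrist.pkl','rb')); tcp=get_obs()['tcp_pos']
c,s=np.cos(.2312),np.sin(.2312); M=np.array([[c,s],[-s,c]])
def loc(p,z):
    uv=np.array(p)/[3.2,2.7]+[195,200]; return ((onz(W,uv,z)[:,:2]-tcp[:2])@M.T*1000).round(1)
print('finger tip corners',loc([[140,298],[625,298]],.0775))
print('tab pad top corners (outer)',loc([[138,356],[628,356]],.1005), 'far', loc([[143,470],[618,470]],.1005))
print('flange edge',loc([[291,104],[472,104]],.069))
print('plate',loc([[92,38],[670,31]],.063))
print('plate far',loc([[148,494],[626,494]],.063))
```

```text
finger tip corners [[ -7.5 -31.4]
 [ -7.5  32.7]]
tab pad top corners (outer) [[-11.3 -27.1]
 [-11.2  28.4]] far [[  8.5 -28.5]
 [  8.5  29.2]]
flange edge [[-36.6 -11.1]
 [-36.6  12.1]]
plate [[-45.6 -38. ]
 [-46.8  38.8]]
plate far [[ 44.9 -37.8]
 [ 45.1  40.8]]
```

```bash
python3 -m jog '[[[-0.15,0.2,0],0,-0.4],[[-0.15,0.4,0],0,-0.32],[[-0.15,0.4,0],0,-0.3],[[-0.15,0.33,0],0,-0.2],[[-0.15,0.25,0],0,-0.12],[[-0.15,0.18,0],0,-0.05],[[-0.15,0.18,0],0,-0.05]]' 20; python3 snap.py e wrist
```

```text
clock: 3.65
tcp_pos: [0.4624, 0.1823, 0.243]
orientation: [-1.563, -0.182, 0.181]
contact_force: [0.3, -0.4, 1.7]
grip_width: 0.045
t 3.65 tcp [0.4624 0.1823 0.243 ] yawz 1.8019 down [ 0.  0. -1.] F [ 0.28 -0.45  1.68] w 0.045
```

View pics/e_wrist.png

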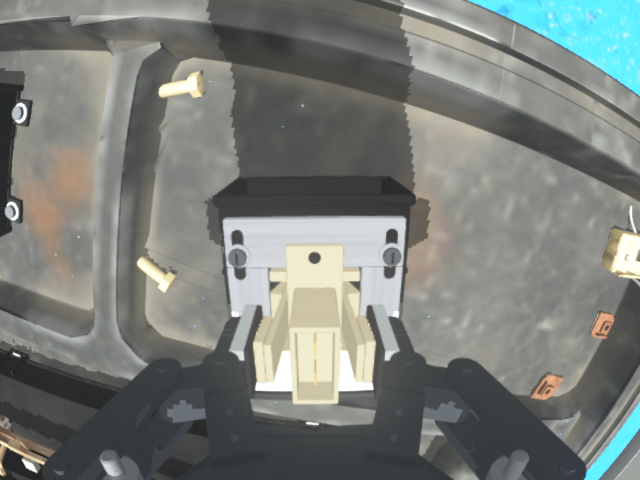

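```bash
python3 -m jog '[[[0,-0.06,0],0,0.0],[[0,-0.12,0],0,0.05],[[0,-0.18,0],0,0.1],[[0,-0.24,0],0,0.15],[[0,-0.27,0],0,0.2],[[0,-0.27,0],0,0.25],[[0,-0.27,0],0,0.3],[[0,-0.27,0],0,0.3]]' 20; python3 snap.py f wrist
```

```text
clock: 4.7
tcp_pos: [0.4623, 0.1823, 0.2456]
orientation: [-1.563, -0.182, 0.182]
contact_force: [-0.6, -0.3, 1.1]
grip_width: 0.0312
t 4.7 tcp [0.4623 0.1823 0.2456] yawz 1.802 down [-0.  0. -1.] F [-0.61 -0.33  1.11] w 0.0312
```

View pics/f_wrist.png

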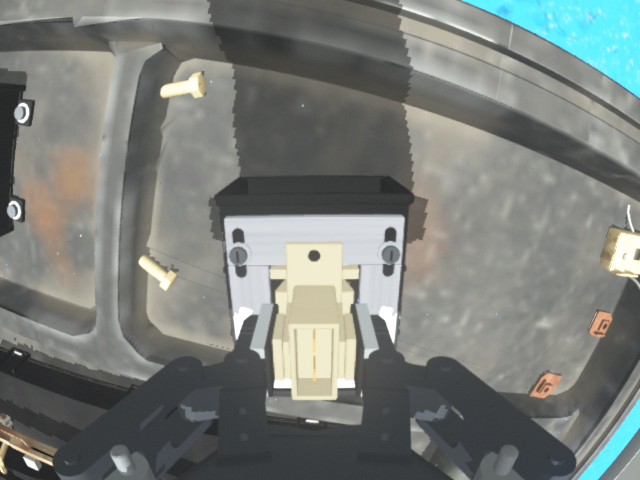

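```bash
python3 -m jog '[[[0,-0.1,0],0,0.3],[[0,-0.25,0],0,0.3],[[0,-0.4,0],0,0.3],[[0,-0.4,0],0,0.3]]' 20; python3 snap.py g wrist
```

```text
clock: 5.25
tcp_pos: [0.4623, 0.1822, 0.2497]
orientation: [-1.563, -0.181, 0.181]
contact_force: [-0.7, 0.8, -0.6]
grip_width: 0.031
t 5.25 tcp [0.4623 0.1822 0.2497] yawz 1.8019 down [ 0.  0. -1.] F [-0.72  0.83 -0.58] w 0.031
```

View pics/g_wrist.png

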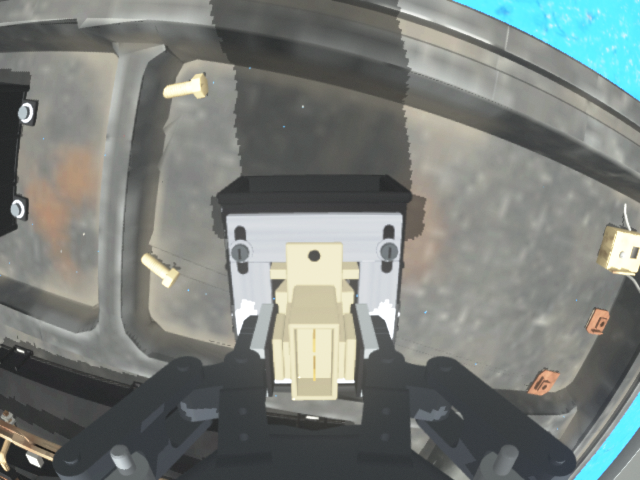

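```bash
python3 -m jog '[[[0,-0.3,0],0,0.3],[[0,-0.8,0],0,0.3],[[0,-1.4,0],0,0.3],[[0,-2.1,0],0,0.3],[[0,-3,0],0,0.3],[[0,-4,0],0,0.3],[[0,-5.5,0],0,0.3],[[0,-7,0],0,0.3],[[0,-8,0],0,0.3],[[0,-8,0],0,0.3]]' 20; python3 snap.py i wrist side
```

```text
clock: 6.55
tcp_pos: [0.4626, 0.1824, 0.3306]
orientation: [-1.562, -0.183, 0.18]
contact_force: [0.7, -0.0, 0.5]
grip_width: 0.0313
t 6.55 tcp [0.4626 0.1824 0.3306] yawz 1.802 down [ 0.002  0.001 -1.   ] F [ 0.67 -0.04  0.49] w 0.0313
```

View pics/i_wrist.png

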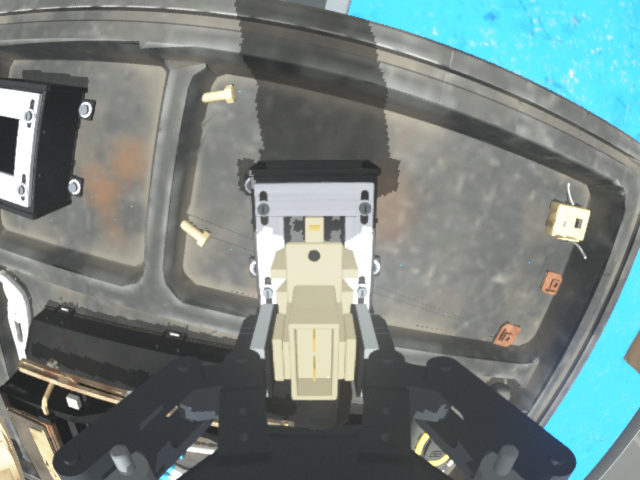

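View pics/i_side.png

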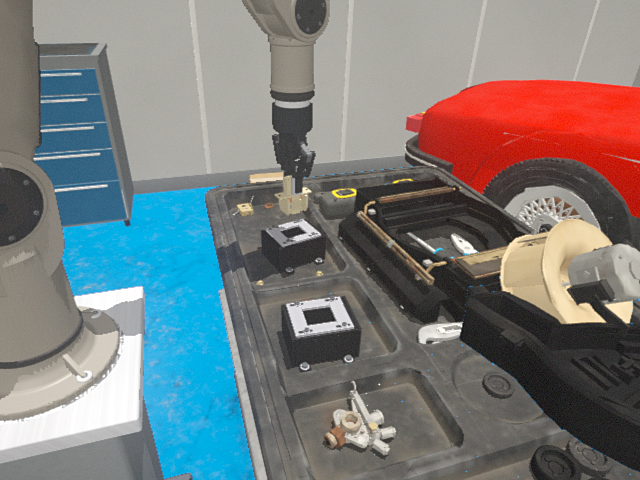

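```bash
python3 -m jog '[[[0,-2,-2],0.05,0.3],[[0,-3,-6],0.09,0.3],[[-0.5,-3,-10],0.13,0.3],[[-1,-3,-14],0.17,0.3],[[-1.5,-3,-18],0.21,0.3],[[-2,-3,-22],0.25,0.3],[[-2.2,-3,-25],0.278,0.3],[[-2.2,-3,-27.4],0.278,0.3],[[-2.2,-3,-27.4],0.278,0.3],[[-2.2,-3,-27.4],0.278,0.3]]' 20; python3 snap.py j wrist top
```

```text
clock: 7.9
tcp_pos: [0.5035, -0.0887, 0.359]
orientation: [-1.57, 0.037, -0.035]
contact_force: [0.0, 1.1, -0.0]
grip_width: 0.0312
t 7.9 tcp [ 0.5035 -0.0887  0.359 ] yawz 1.5247 down [-0.001  0.    -1.   ] F [ 0.04  1.1  -0.05] w 0.0312
```

View pics/j_wrist.png

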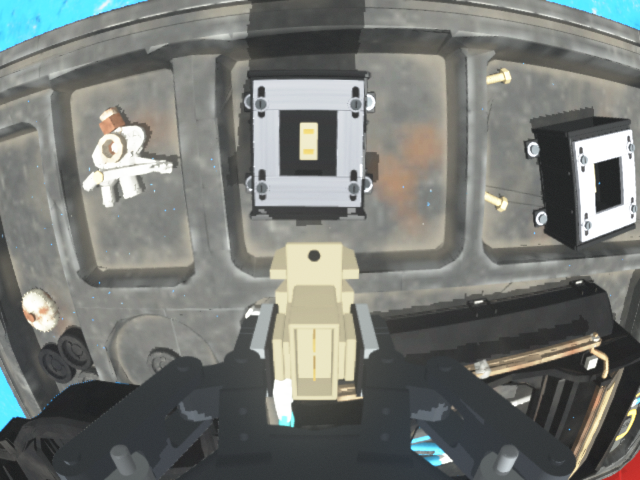

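Run:
```python
import cv2
t=cv2.imread('pics/j_wrist.png')
cv2.imwrite('pics/j2.png',cv2.resize(t[60:225,235:385],None,fx=3.6,fy=3.6,interpolation=cv2.INTER_CUBIC))
cv2.imwrite('pics/j3.png',cv2.resize(t[230:330,250:380],None,fx=6,fy=6,interpolation=cv2.INTER_CUBIC))
```

```text
(no output)
```

View pics/j2.png

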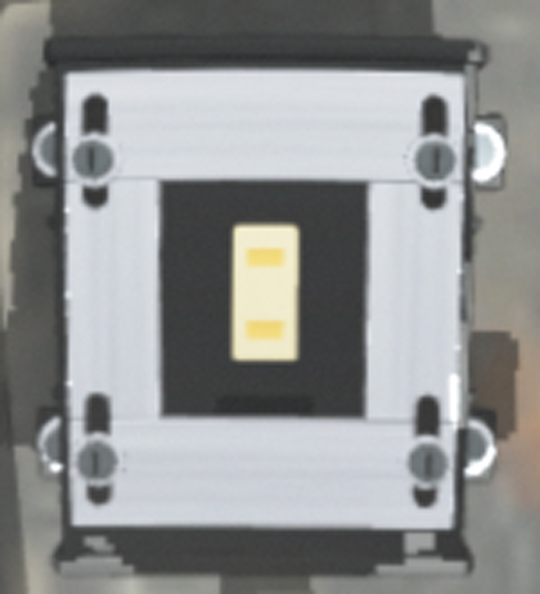

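View pics/j3.png

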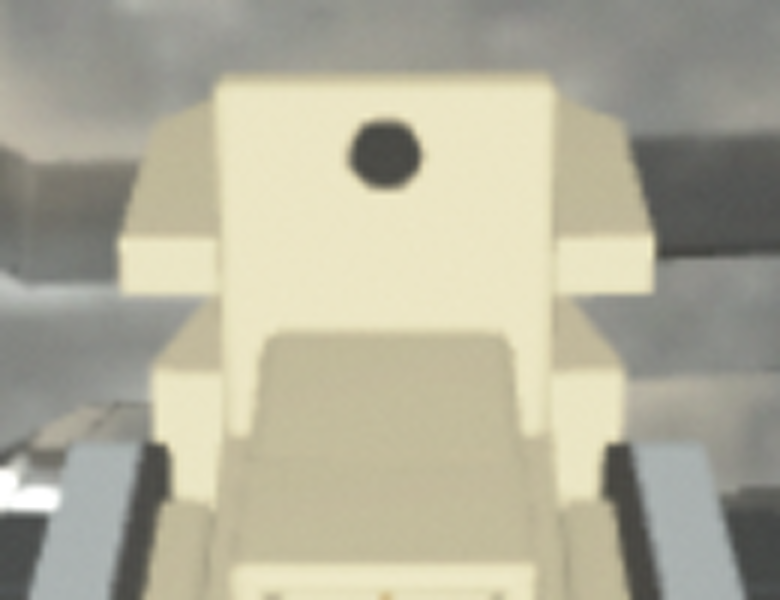

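Run:
```python
from fitp import *
import pickle
W=pickle.load(open('pics/j_wrist.pkl','rb')); tcp=np.array(get_obs()['tcp_pos'])
b=[(-1,-1),(-1,1),(1,1),(1,-1)]
cp=np.array([[65,72],[465,72],[453,526],[71,524]])/3.6+[235,60]
co=np.array([[161,182],[366,182],[364,414],[161,416]])/3.6+[235,60]
g=cv2.cvtColor(W['image'],cv2.COLOR_BGR2GRAY)
so=cv2.cornerSubPix(g,co.astype(np.float32).reshape(-1,1,2).copy(),(3,3),(-1,-1),(3,50,.01)).reshape(-1,2)
print((so-co).round(1))
for nm,p,hx,hy in (('plate',cp,.046,.039),('open',co,.024,.0205),('opensub',so,.024,.0205)):
    print(nm,fitrect([(W,p,b)],hx,hy,[.434,-.09,-.05,.063]))
    print(nm,fitrect([(W,p,b)],hx,hy,[.434,-.09,-.05],fixz=.063))
zf=tcp[2]-.1766
fe=onz(W,np.array([[215,82],[551,82]])/6+[250,230],zf); print('flange',fe.round(4), np.linalg.norm(fe[1]-fe[0]))
m=fe.mean(0); yaw=np.arctan2(-(fe[1]-fe[0])[0],(fe[1]-fe[0])[1]); print('yaw',yaw)
ins=onz(W,np.array([[120,236],[655,236]])/6+[250,230],zf-.004);print('insert',ins.round(4),np.linalg.norm(ins[1]-ins[0]))
y=-.046
c=m[:2]+.036*np.array([np.cos(y),np.sin(y)]); print('res centre',c,'from insert',ins.mean(0)[:2]+.023*np.array([np.cos(y),np.sin(y)]),'tcp',tcp)
# feet/shadow check with the top cam
```

```text
[[-0.8 -1. ]
 [ 0.4 -0.6]
 [-0.3  0.7]
 [-0.4 -0.3]]
plate (array([ 0.4335, -0.0892, -0.0533,  0.0614]), array([-0.1, -0.2, -0.1,  0.1, -0.1,  0.1,  0.2,  0. ]))
plate (array([ 0.4335, -0.0892, -0.0533]), array([-0.4, -0.6,  0.2, -0.3,  0.2,  0.5, -0.1,  0.4]))
open (array([ 0.4339, -0.0894, -0.0489,  0.055 ]), array([-0.2, -0.1, -0.1, -0.2, -0.3,  0.4,  0.5, -0.2]))
open (array([ 0.4336, -0.0892, -0.0489]), array([-1. , -1.1,  0.8, -1.1,  0.5,  1.4, -0.3,  0.8]))
opensub (array([ 0.4335, -0.0895, -0.0557,  0.0587]), array([ 0.2, -0.1, -0.1, -0.1, -0.1,  0. ,  0. ,  0.1]))
opensub (array([ 0.4333, -0.0894, -0.0557]), array([-0.3, -0.6,  0.3, -0.6,  0.4,  0.6, -0.4,  0.7]))
flange [[ 0.4681 -0.0982  0.1827]
 [ 0.4691 -0.0752  0.1827]] 0.023045528108714207
yaw -0.04601087955479229
insert [[ 0.4808 -0.1064  0.1787]
 [ 0.4826 -0.0676  0.1787]] 0.038783784819308983
res centre [ 0.50456262 -0.08838153] from insert [ 0.50467388 -0.08805665] tcp [ 0.50356198 -0.08831883  0.35925145]
```

Run:
```python
from fitp import *
import pickle
W=pickle.load(open('pics/f_wrist.pkl','rb'))
cv2.imwrite('pics/f2.png',cv2.resize(W['image'][200:410,210:425],None,fx=2.8,fy=2.8,interpolation=cv2.INTER_CUBIC))
```

```text
(no output)
```

View pics/f2.png

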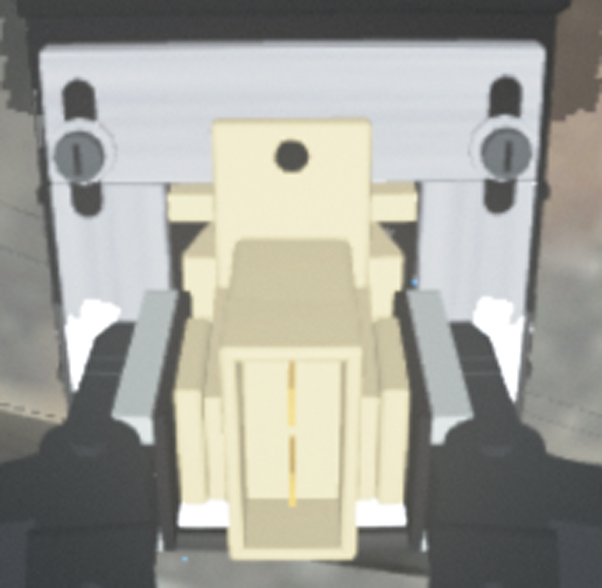

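```bash
python3 -m jog '[[[-2,0,-0.1],0.008,0.3],[[-4.5,0,-0.3],0.008,0.3],[[-6.5,1,-0.43],0.008,0.3],[[-7.1,3,-0.43],0.008,0.3],[[-7.1,5,-0.43],0.008,0.3],[[-7.1,6,-0.43],0.008,0.3],[[-7.1,6.4,-0.43],0.008,0.3],[[-7.1,6.4,-0.43],0.008,0.3],[[-7.1,6.4,-0.43],0.008,0.3]]' 20; python3 snap.py k wrist side top
```

```text
clock: 9.12
tcp_pos: [0.4329, -0.0905, 0.2961]
orientation: [-1.57, 0.042, -0.044]
contact_force: [-0.4, 0.6, -0.6]
grip_width: 0.031
t 9.125 tcp [ 0.4329 -0.0905  0.2961] yawz 1.5161 down [ 0.001  0.    -1.   ] F [-0.39  0.59 -0.64] w 0.031
```

Run:
```python
import cv2,numpy as np
t=cv2.imread('pics/k_wrist.png')
cv2.imwrite('pics/k2.png',cv2.resize(t[150:400,200:430],None,fx=3,fy=2.4,interpolation=cv2.INTER_CUBIC))
t=cv2.imread('pics/k_side.png')
cv2.imwrite('pics/k3.png',cv2.resize(t[200:380,240:400],None,fx=3.3,fy=3.3,interpolation=cv2.INTER_CUBIC))
```

```text
(no output)
```

View pics/k2.png

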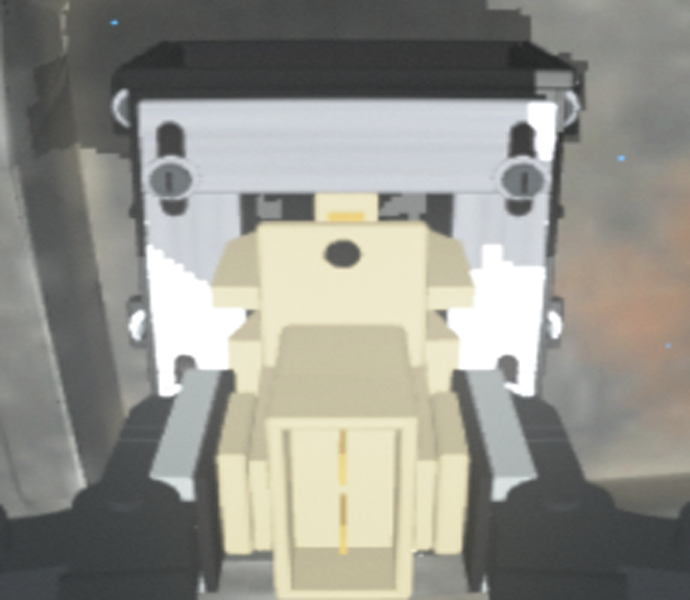

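View pics/k3.png

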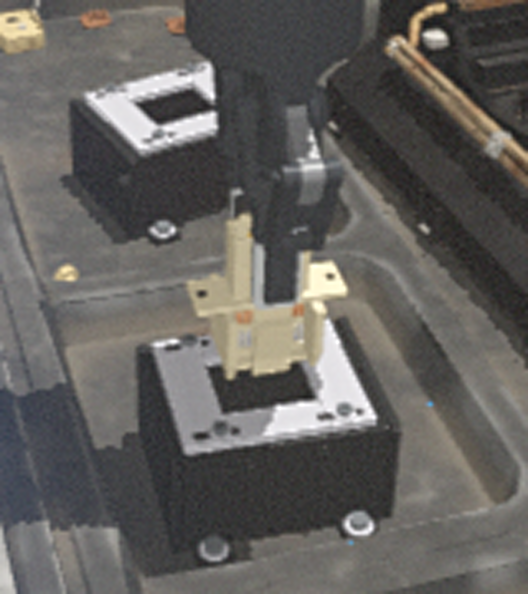

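View pics/k_top.png

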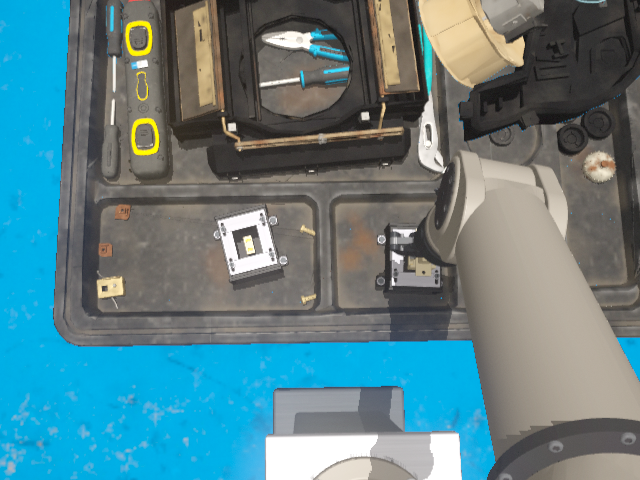

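Run:
```python
from fitp import *
import pickle
def rep(W,tcp,yaw,px,sc,off,pl,op,fl,ins,zfl):
    c,s=np.cos(yaw),np.sin(yaw); M=np.array([[c,s],[-s,c]])
    L=lambda p,z:((onz(W,np.array(p)/sc+off,z)[:,:2]-tcp[:2])@M.T*1000).round(2).tolist()
    print('plate',L(pl,.063),'open',L(op,.063),'flange',L(fl,zfl),'insert',L(ins,zfl-.004))
W=pickle.load(open('pics/k_wrist.pkl','rb'))
rep(W,np.array([.4329,-.0905]),-.0547,0,[3,2.4],[200,150],[[137,100],[555,100]],[[241,193],[453,193]],[[258,226],[424,226]],[[212,287],[474,287]],.2961-.1766)
W=pickle.load(open('pics/f_wrist.pkl','rb'))
rep(W,np.array([.4623,.1823]),.2312,0,[2.8,2.8],[210,200],[[40,48],[546,42]],[[165,183],[423,183]],[[213,122],[371,122]],[[168,186],[417,186]],.069)
```

```text
plate [[-46.02, -37.52], [-46.06, 39.85]] open [[-23.47, -18.66], [-23.48, 21.38]] flange [[-34.31, -11.14], [-34.32, 11.66]] insert [[-21.29, -18.47], [-21.29, 19.56]]
plate [[-44.47, -38.05], [-45.44, 39.07]] open [[-22.46, -19.55], [-22.47, 20.96]] flange [[-34.56, -11.25], [-34.57, 12.0]] insert [[-22.76, -18.84], [-22.77, 19.77]]
```

```bash
python3 -m jog '[[[-0.1,0.3,0.07],0,0.3],[[-0.1,0.8,0.07],0,0.3],[[-0.1,1.3,0.07],0,0.3],[[-0.1,1.7,0.07],0,0.3],[[-0.1,2.0,0.07],0,0.3],[[-0.1,2.0,0.07],0,0.3]]' 20; python3 snap.py l wrist side
python3 - <<'E'
import cv2,numpy as np
t=cv2.imread('pics/l_wrist.png')
cv2.imwrite('pics/l2.png',cv2.resize(t[170:410,200:430],None,fx=3.2,fy=2.5,interpolation=cv2.INTER_CUBIC))
t=cv2.imread('pics/l_side.png')
cv2.imwrite('pics/l3.png',cv2.resize(t[240:380,260:380],None,fx=4.2,fy=4.2,interpolation=cv2.INTER_CUBIC))
E
```

```text
clock: 10.02
tcp_pos: [0.4315, -0.0897, 0.2753]
orientation: [-1.57, 0.043, -0.043]
contact_force: [0.5, 0.7, -1.1]
grip_width: 0.031
t 10.025 tcp [ 0.4315 -0.0897  0.2753] yawz 1.5159 down [-0.001 -0.    -1.   ] F [ 0.48  0.74 -1.15] w 0.031
```

View pics/l2.png

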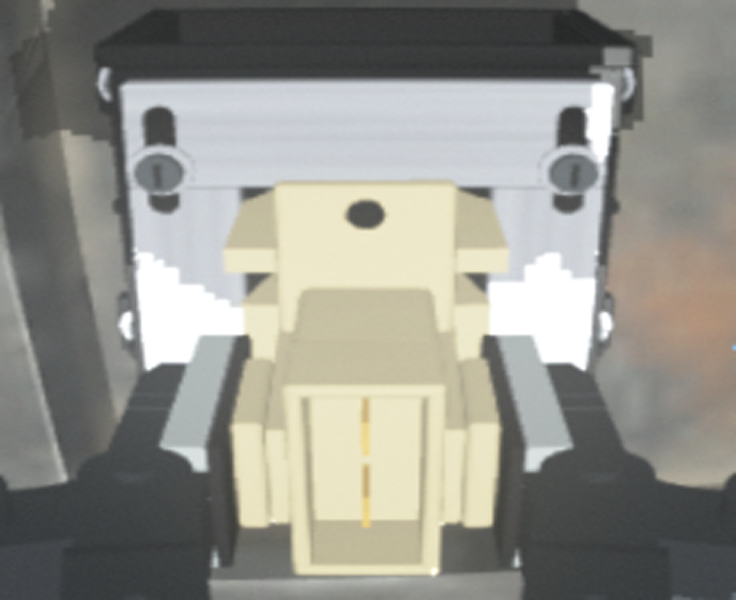

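View pics/l3.png

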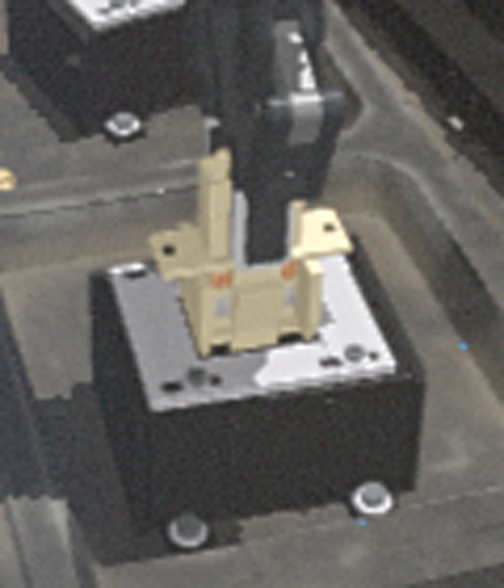

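Run:
```python
from fitp import *
import pickle
def rep(W,tcp,yaw,px,sc,off,pl,op,fl,ins,zfl):
    c,s=np.cos(yaw),np.sin(yaw); M=np.array([[c,s],[-s,c]])
    L=lambda p,z:((onz(W,np.array(p)/sc+off,z)[:,:2]-tcp[:2])@M.T*1000).round(2).tolist()
    print('plate',L(pl,.063),'open',L(op,.063),'flange',L(fl,zfl),'insert',L(ins,zfl-.004))
W=pickle.load(open('pics/l_wrist.pkl','rb'))
rep(W,np.array([.4315,-.0897]),-.055,0,[3.2,2.5],[200,170],[[120,82],[612,82]],[[242,187],[492,187]],[[275,184],[457,184]],[[224,250],[507,250]],.2753-.1766)
```

```text
plate [[-44.46, -38.19], [-44.49, 39.19]] open [[-22.14, -19.45], [-22.16, 20.8]] flange [[-34.72, -11.25], [-34.73, 12.19]] insert [[-21.25, -18.86], [-21.27, 19.69]]
```

```bash
python3 -m jog '[[[0.03,0.3,0],0,0.3],[[0.03,0.6,0],0,0.3],[[0.03,0.9,0],0,0.3],[[0.03,1.2,0],0,0.3],[[0.03,1.2,0],0,0.3]]' 20; python3 snap.py m
```

```text
clock: 10.75
tcp_pos: [0.4318, -0.0897, 0.2633]
orientation: [-1.57, 0.044, -0.043]
contact_force: [-0.3, 0.0, -1.6]
grip_width: 0.0311
t 10.75 tcp [ 0.4318 -0.0897  0.2633] yawz 1.516 down [-0.001  0.    -1.   ] F [-0.26  0.02 -1.62] w 0.0311
```

```bash
python3 -m jog '[[[0,0.3,0],0,0.3],[[0,0.6,0],0,0.3],[[0,0.9,0],0,0.3],[[0,1.15,0],0,0.3],[[0,1.35,0],0,0.3],[[0,1.5,0],0,0.3],[[0,1.5,0],0,0.3]]' 20; python3 snap.py n wrist
```

```text
clock: 11.62
tcp_pos: [0.4319, -0.0897, 0.2486]
orientation: [-1.57, 0.043, -0.043]
contact_force: [-0.8, -0.3, 1.1]
grip_width: 0.0309
t 11.625 tcp [ 0.4319 -0.0897  0.2486] yawz 1.5159 down [-0.  0. -1.] F [-0.83 -0.26  1.13] w 0.0309
```

```bash
python3 -m jog '[[[0,0.15,0],0,0.3],[[0,0.3,0],0,0.3],[[0,0.3,0],0,0.3]]' 20;python3 -m jog '[[[0,0.05,0],0,0.3],[[0,0.1,0],0,0.3],[[0,0.1,0],0,0.3]]' 20; python3 snap.py o
```

```text
clock: 12.05
tcp_pos: [0.4319, -0.0897, 0.2455]
orientation: [-1.57, 0.043, -0.043]
contact_force: [-0.1, -0.0, 1.8]
grip_width: 0.0311
clock: 12.42
tcp_pos: [0.4319, -0.0897, 0.2446]
orientation: [-1.57, 0.043, -0.043]
contact_force: [-0.0, 0.8, 1.6]
grip_width: 0.0313
t 12.425 tcp [ 0.4319 -0.0897  0.2446] yawz 1.516 down [ 0.  0. -1.] F [-0.02  0.82  1.58] w 0.0313
```

Run:
```python
import cv2
t=cv2.imread('pics/n_wrist.png')
cv2.imwrite('pics/n2.png',cv2.resize(t[190:410,200:430],None,fx=3,fy=2.6,interpolation=cv2.INTER_CUBIC))
```

```text
(no output)
```

View pics/n2.png

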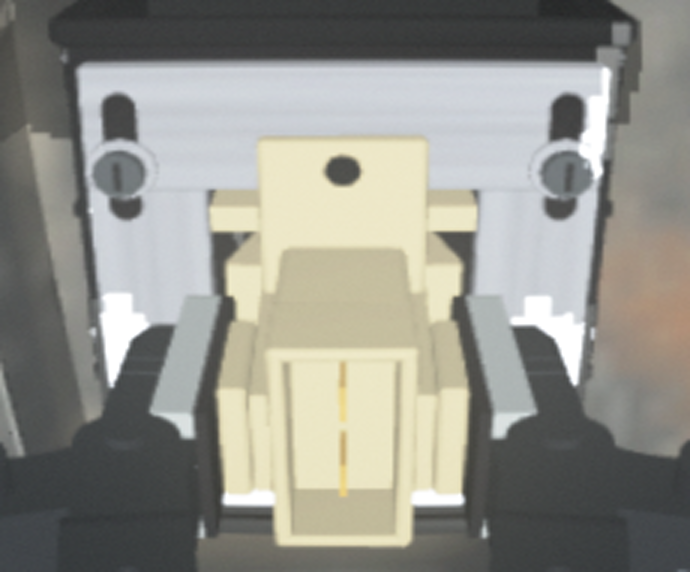

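```bash
for i in 1 2; do python3 -m jog '[[[0,0.05,0],0,0.3],[[0,0.05,0],0,0.3]]' 20 | grep -E "tcp|force"; done; python3 snap.py p wrist
```

```text
tcp_pos: [0.4319, -0.0897, 0.2441]
contact_force: [-1.0, 0.9, 2.8]
tcp_pos: [0.4319, -0.0897, 0.2436]
contact_force: [-0.7, 0.5, 2.8]
t 12.925 tcp [ 0.4319 -0.0897  0.2436] yawz 1.516 down [ 0.  0. -1.] F [-0.71  0.45  2.77] w 0.031
```

```bash
for i in 1 2; do python3 -m jog '[[[0,0.05,0],0,0.3],[[0,0.05,0],0,0.3]]' 20 | grep -E "tcp|force"; done; python3 snap.py q wrist side
python3 - <<'E'
import cv2,numpy as np
a=cv2.imread('pics/p_wrist.png')[190:410,200:430]; b=cv2.imread('pics/q_wrist.png')[190:410,200:430]
cv2.imwrite('pics/q2.png',cv2.resize(b,None,fx=3,fy=2.6,interpolation=cv2.INTER_CUBIC))
t=cv2.imread('pics/q_side.png')
cv2.imwrite('pics/q3.png',cv2.resize(t[250:350,270:370],None,fx=5.5,fy=5.5,interpolation=cv2.INTER_CUBIC))
E
```

```text
tcp_pos: [0.432, -0.0898, 0.2434]
contact_force: [-1.8, 0.4, 7.0]
tcp_pos: [0.432, -0.0898, 0.2433]
contact_force: [-4.5, 0.1, 14.4]
t 13.475 tcp [ 0.432  -0.0898  0.2433] yawz 1.5158 down [ 0.  0. -1.] F [-4.5   0.06 14.39] w 0.0306
```

View pics/q2.png

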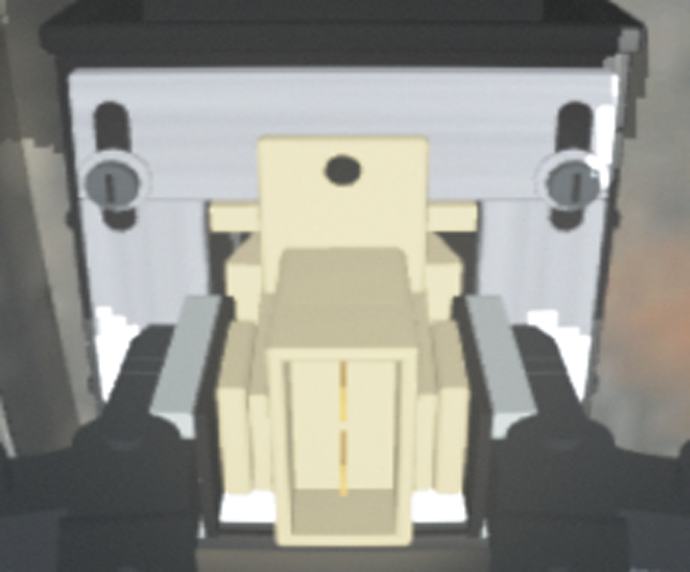

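View pics/q3.png

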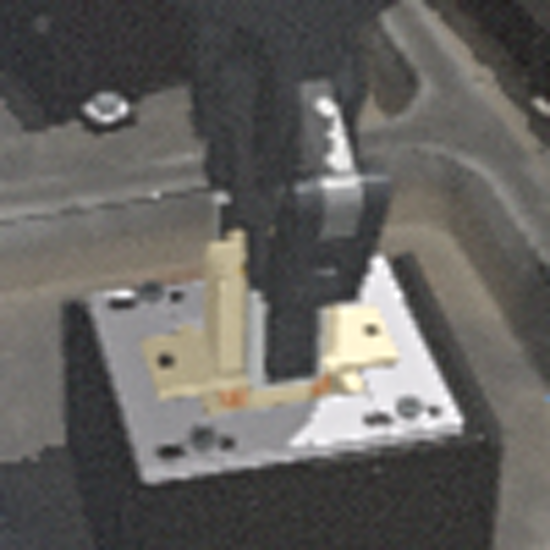

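```bash
python3 -m jog '[[[0,-0.05,0],0,0.3],[[0,-0.05,0],0,0.22],[[0,-0.05,0],0,0.18],[[0,-0.03,0],0,0.15],[[0,0,0],0,0.13]]' 20; python3 snap.py r wrist
```

```text
clock: 14.2
tcp_pos: [0.432, -0.0898, 0.2425]
orientation: [-1.57, 0.043, -0.043]
contact_force: [0.4, -0.5, 2.6]
grip_width: 0.0373
t 14.2 tcp [ 0.432  -0.0898  0.2425] yawz 1.516 down [ 0. -0. -1.] F [ 0.37 -0.51  2.61] w 0.0373
```

```bash
python3 -m jog '[[[0,0.04,0],0,0.1],[[0,0.08,0],0,0.06],[[0,0.12,0],0,0.02],[[0,0.16,0],0,-0.02],[[0,0.2,0],0,-0.06],[[0,0.24,0],0,-0.1],[[0,0.24,0],0,-0.1]]' 20; python3 snap.py s wrist
python3 - <<'E'
import cv2
t=cv2.imread('pics/s_wrist.png')
cv2.imwrite('pics/s2.png',cv2.resize(t[190:410,200:430],None,fx=3,fy=2.6,interpolation=cv2.INTER_CUBIC))
E
```

```text
clock: 15.12
tcp_pos: [0.4319, -0.0897, 0.2402]
orientation: [-1.57, 0.043, -0.043]
contact_force: [-0.1, 0.4, 1.6]
grip_width: 0.047
t 15.125 tcp [ 0.4319 -0.0897  0.2402] yawz 1.516 down [ 0.  0. -1.] F [-0.11  0.39  1.6 ] w 0.047
```

View pics/s2.png

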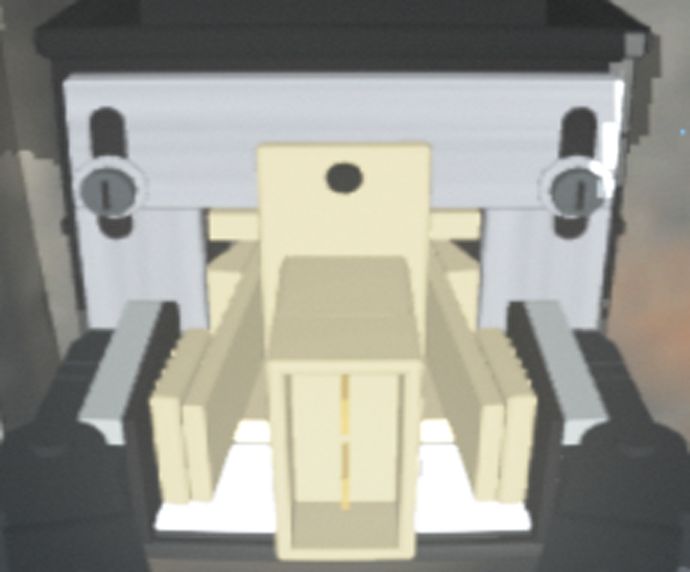

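```bash
python3 -m jog '[[[0,0.05,0],0,-0.2],[[0,0.1,0],0,-0.3],[[0,0.1,0],0,-0.5],[[0,0.1,0],0,-0.5],[[0,0,0],0,-0.5]]' 20; python3 snap.py t wrist
python3 - <<'E'
import cv2
t=cv2.imread('pics/t_wrist.png')
cv2.imwrite('pics/t2.png',cv2.resize(t[190:410,190:440],None,fx=3,fy=2.6,interpolation=cv2.INTER_CUBIC))
E
```

```text
clock: 15.8
tcp_pos: [0.4318, -0.0897, 0.2401]
orientation: [-1.57, 0.043, -0.043]
contact_force: [0.3, 0.6, -0.2]
grip_width: 0.0639
t 15.8 tcp [ 0.4318 -0.0897  0.2401] yawz 1.516 down [-0.001  0.    -1.   ] F [ 0.3   0.62 -0.17] w 0.0639
```

View pics/t2.png

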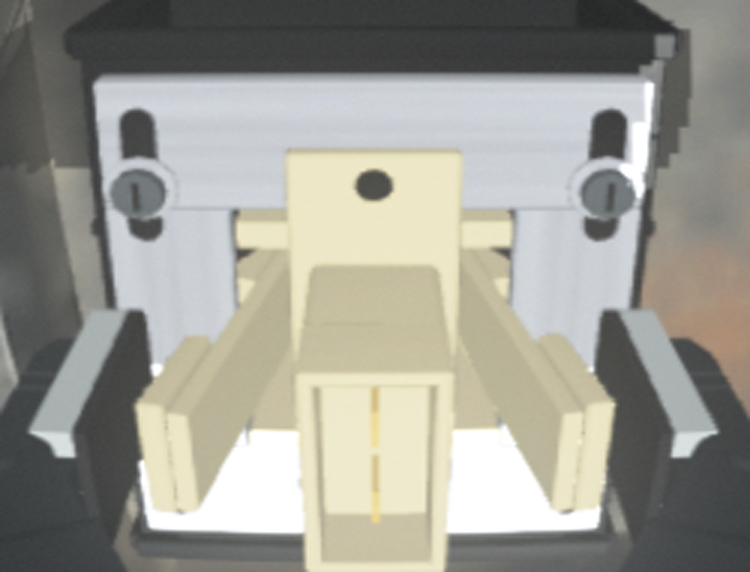

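```bash
python3 -m jog '[[[0,-1,0],0,-1],[[0,-2.5,0],0,-1],[[0,-5,0],0,-1],[[0,-8,0],0,-1],[[0,-9.5,0],0,-1],[[0,-9.5,0],0,-1],[[0,-9.5,0],0,-1]]' 20; python3 snap.py u wrist side
python3 - <<'E'
import cv2,numpy as np
t=cv2.imread('pics/u_wrist.png')[150:320,235:395]; c=cv2.imread('pics/c_wrist.png')[150:320,235:395]
cv2.imwrite('pics/u2.png',cv2.resize(np.hstack([t,c]),None,fx=2.5,fy=2.5,interpolation=cv2.INTER_CUBIC))
t=cv2.imread('pics/u_side.png')[260:360,270:370]; c=cv2.imread('pics/a_side.png')[195:295,245:345]
cv2.imwrite('pics/u3.png',cv2.resize(np.hstack([t,c]),None,fx=4,fy=4,interpolation=cv2.INTER_CUBIC))
E
```

```text
clock: 16.73
tcp_pos: [0.4316, -0.0897, 0.3351]
orientation: [-1.57, 0.043, -0.043]
contact_force: [-0.1, 0.6, -0.1]
grip_width: 0.0856
t 16.725 tcp [ 0.4316 -0.0897  0.3351] yawz 1.5161 down [-0.  0. -1.] F [-0.13  0.6  -0.11] w 0.0856
```

View pics/u2.png

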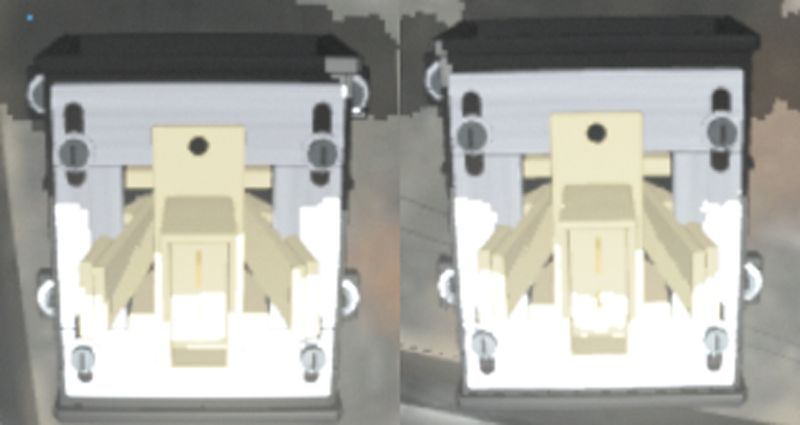

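View pics/u3.png

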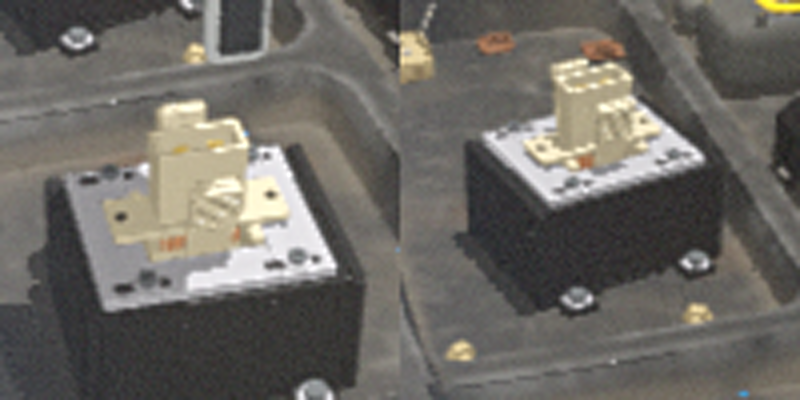

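Run:
```python
import cv2,numpy as np
t=cv2.imread('pics/u_side.png')[275:345,275:365]; c=cv2.imread('pics/a_side.png')[205:260,255:330]
cv2.imwrite('pics/u4.png',cv2.resize(t,None,fx=8,fy=8,interpolation=cv2.INTER_CUBIC))
cv2.imwrite('pics/u5.png',cv2.resize(c,None,fx=10,fy=10,interpolation=cv2.INTER_CUBIC))
```

```text
(no output)
```

View pics/u4.png

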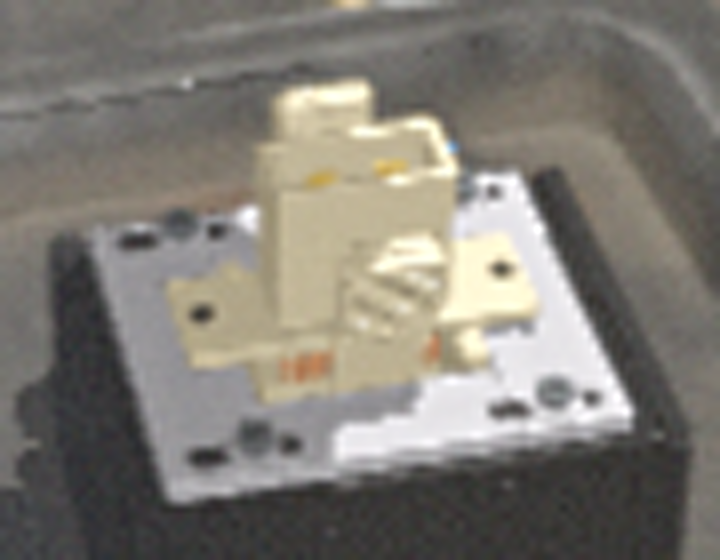

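View pics/u5.png

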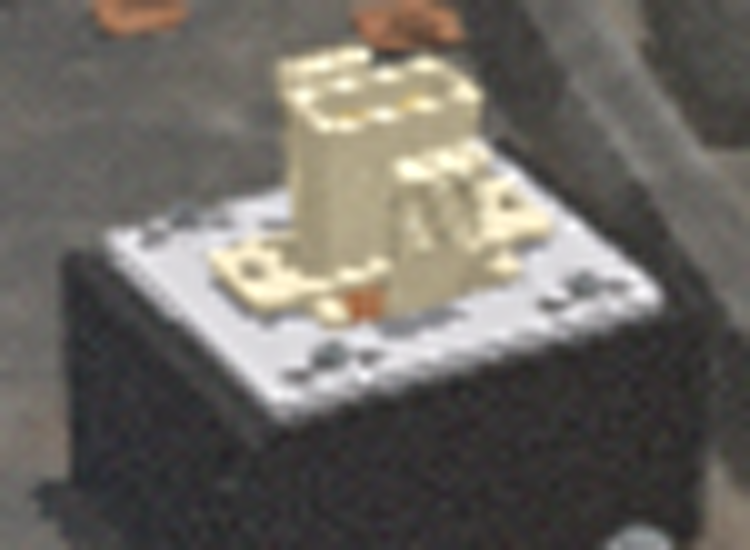

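Run:
```python
from fitp import *
import pickle
T,S=pickle.load(open('cams.pkl','rb'))
def tri(fa,pa,fb,pb):
    r=least_squares(lambda X:np.r_[(proj(fa,X)-pa).ravel(),(proj(fb,X)-pb).ravel()],[.45,0.05,.07])
    return r.x.round(4),r.fun.round(1)
U=pickle.load(open('pics/u_wrist.pkl','rb')); C=pickle.load(open('pics/c_wrist.pkl','rb'))
w=lambda p:np.array(p)/2.5+[235,150]
su=lambda p:np.array(p)/8+[275,275]; sc=lambda p:np.array(p)/10+[255,205]
print('NEW hole',tri(U,w([198,146]),S,su([201,313])))
print('NEW screw -x-y',tri(U,w([73,153]),S,su([256,433])))
print('NEW screw -x+y',tri(U,w([323,152]),S,su([180,222])))
c2=lambda p:np.array(p)/3.5+[235,150]
print('OLD hole',tri(C,c2([275,186]),S,sc([255,268])))
print('OLD screw -x-y',tri(C,c2([101,188]),S,sc([330,355])))
print('OLD screw -x+y',tri(C,c2([449,186]),S,sc([185,213])))
# plane-based: hole height from wrist+side with plate-based control of near flange edge
print('NEW flange corners', tri(U,w([153,127]),S,su([195,366])), tri(U,w([244,127]),S,su([170,283])))
print('OLD flange corners', tri(C,c2([212,157]),S,sc([268,305])), tri(C,c2([340,157]),S,sc([212,255])))
```

```text
NEW hole (array([ 0.4032, -0.0876,  0.0685]), array([-0. ,  0.2, -0.5,  0.2]))
NEW screw -x-y (array([ 0.404 , -0.1207,  0.0655]), array([-0. ,  0.5, -1. ,  0.3]))
NEW screw -x+y (array([ 0.4075, -0.0546,  0.0647]), array([-0. ,  0.4, -0.9,  0.3]))
OLD hole (array([0.4343, 0.1762, 0.0684]), array([-0.1,  0.3, -1. ,  0.2]))
OLD screw -x-y (array([0.4426, 0.1444, 0.0643]), array([-0.1,  0.3, -0.8,  0.2]))
OLD screw -x+y (array([0.4273, 0.2081, 0.0658]), array([-0.1,  0.2, -0.6,  0.1]))
NEW flange corners (array([ 0.3982, -0.0991,  0.0655]), array([-0. ,  0.4, -0.8,  0.2])) (array([ 0.3993, -0.0754,  0.067 ]), array([-0. ,  0.5, -1.1,  0.3]))
OLD flange corners (array([0.4321, 0.1636, 0.0663]), array([-0.2,  0.6, -1.8,  0.5])) (array([0.4267, 0.1867, 0.0668]), array([-0.1,  0.4, -1.3,  0.3]))
```

```bash
python3 -m jog '[[[0,-2,4],0,-1],[[0,-4,9],0,-1],[[1,-4,14],0,-1],[[2,-4,19],0,-1],[[3,-4,24],0,-1],[[3,-4,27],0,-1],[[3,-4,27],0,-1]]' 20; python3 snap.py v side top
python3 - <<'E'
import cv2,numpy as np
t=cv2.imread('pics/v_side.png')[275:345,275:365]; c=cv2.imread('pics/v_top.png')[215:305,375:455]
cv2.imwrite('pics/v2.png',cv2.resize(t,None,fx=8,fy=8,interpolation=cv2.INTER_CUBIC))
cv2.imwrite('pics/v3.png',cv2.resize(c,None,fx=6.5,fy=6.5,interpolation=cv2.INTER_CUBIC))
E
```

```text
clock: 17.7
tcp_pos: [0.4764, 0.1808, 0.3742]
orientation: [-1.571, 0.041, -0.038]
contact_force: [-0.3, -0.6, -0.9]
grip_width: 0.0855
t 17.7 tcp [0.4764 0.1808 0.3742] yawz 1.5205 down [-0.002 -0.    -1.   ] F [-0.33 -0.6  -0.94] w 0.0855
```

View pics/v2.png

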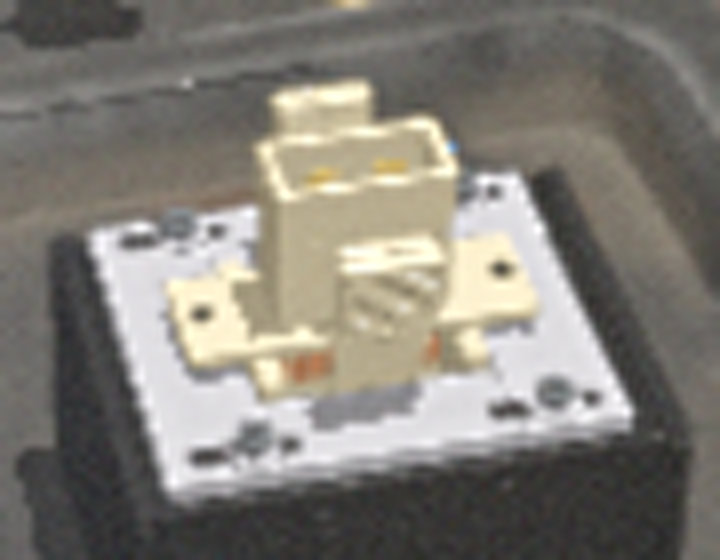

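View pics/v3.png

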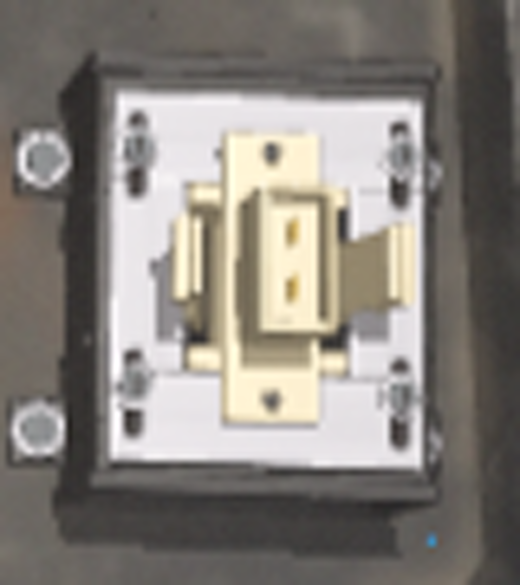

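Run:
```python
from fitp import *
import pickle
T,S=pickle.load(open('cams.pkl','rb'))
def tri(pa,pb):
    pa=np.array(pa)/6.5+[375,215]; pb=np.array(pb)/8+[275,275]
    r=least_squares(lambda X:np.r_[(proj(T,X)-pa).ravel(),(proj(S,X)-pb).ravel()],[.45,-.08,.07])
    return r.x.round(4),r.fun.round(1)
for n,a,b in (('hole-x',[270,401],[201,313]),('hole+x',[271,153],[500,269]),('scr -x-y',[399,396],[255,435]),('scr -x+y',[134,381],[179,222]),('scr +x-y',[401,157],[555,391]),('scr +x+y',[137,150],[467,187])): print(n,*tri(a,b))
```

```text
hole-x [ 0.4031 -0.0888  0.0697] [ 0.1 -0.3 -0.3  0.1]
hole+x [ 0.4649 -0.0921  0.0697] [ 0.1 -0.3 -0.3  0.1]
scr -x-y [ 0.4044 -0.1215  0.066 ] [ 0.1 -0.5 -0.4  0.1]
scr -x+y [ 0.4084 -0.056   0.0661] [-0.  0.  0. -0.]
scr +x-y [ 0.4642 -0.1253  0.066 ] [ 0.1 -0.4 -0.4  0.1]
scr +x+y [ 0.4682 -0.0598  0.0651] [ 0.2 -1.  -1.1  0.2]
```

Run:
```python
from h import *
print(hand_in()); print(get_obs()['clock'])
```

```text
the job is handed in; nothing more can be done
None
the job is handed in; nothing more can be done
```

The resistor is now in the new duct, snapped in and level, and I handed the job in at about 18 s of the 51 s allowed.

**What I did:** I pinched both tabs to their stops with the 20 N grip, letting the hand rise with them, and drew the resistor straight up out of the old duct. I lined it up with the new opening using the wrist camera and lowered it until the flange touched the plate. I then eased off and opened the fingers while the hand followed the tabs out to rest.

**Forces:** Wrist force stayed within about 2 N during the draw. It peaked at about 14 N for a moment when the flange met the plate. That is higher than I meant to press, but below the 35 N limit.

**Last checks, with the gripper clear and about 0.27 m away:**
- **Height:** both flange holes sit at the same height (69.7 mm), so it is level along its length. They are about 3.4 mm above the screws in the wrist and side views, against 3.35 mm when the part was hooked in the old duct. An unhooked part would stand 8 mm or more proud.
- **Alignment:** the part is within 0.5 mm of the duct's middle line. Its yaw is -0.053 rad, against -0.053 to -0.056 rad for the plate.
- **Tabs:** both look sprung out to rest, and evenly so.

**Disagreement:** the top and side views put the holes about 3.9 mm above the screws, 0.5 mm more than the wrist and side views, which is within the calibration error. I did not pull on the part to test the hooks.

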